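# Second palette on the paint rack's hook

## Task

Take the white six-well palette out of its drying stand and hang it by its eye on the brass wire hook at the end of the paint rack, in front of the magnifier that already hangs there; then slide it gently along the wire until the magnifier rests back against the hook's collar and the palette lies snug against the magnifier, and let go. The hook has turned in its brittle socket and stuck there, so its end leans to one side or the other: feel your way on, never pushing it or the magnifier with more than about a kilogram's weight, and do not lift the magnifier or knock it off. Leave the black vase, the dice cup and the two dice where they are.

Things in the scene. Friction and masses are not known exactly. Their poses are not given: they have to be found in the camera images.
- rack: White plastic three-tier paint rack, 215 mm high, fixed. Origin on the shelf under the hook, in the outer face of the rack's end panel; z up, y out of that panel the way the hook points, x along the panel away from the robot's side. The tiers fill y = -270 to 0 mm. The hook counts as part of the rack.
- hook_socket (a point): Point of the rack where the hook's centre line leaves the end panel, 187 mm above the shelf; axes as the rack's. Brass wire hook, 5 mm thick, round end: level along y; collar with its front at y = 22; level to y = 56, then bent 30 degrees to end at y = 101, 26 mm off the line. Stuck turned about y: the end leans from upright to either side (+-x) by up to 55 degrees, not measured.
- magnifier: Black hand magnifier with a 49 mm steel-rimmed lens at the bottom, 111 mm long, 55 g, hanging on the hook by the eye of its handle. Origin: middle of the eye's upper edge. Its z runs up the handle, y along the hook. The eye is 18 wide (x) and 13 high, the handle's end 28 wide and 12 thick (y), 6 mm of it above the eye.
- palette: White plastic palette, plate 56 wide (x), 6 thick (y), 110 mm high (z), six paint wells on its +y face, about 45 g, standing loose in the stand's groove. Origin: middle of its lower edge. A hanging eye 10 wide and 16 high goes through it along y, 84 to 100 mm above the lower edge.
- palette_eye (a point): Middle of the upper edge of the palette's eye, 100 mm above its lower edge and 10 mm below its top, half way through its 6 mm thickness; axes as the palette's. When it hangs level on the wire this point is 2.5 mm above the wire's centre line.
- stand: Wooden drying stand, fixed, 100 (x) by 60 (y) by 26 mm high, origin under its centre. One groove along x, 8 mm wide, floor 10 mm above the shelf, in which the palette stands upright.
- vase: Black ceramic vase, 68 mm across, 130 mm high, origin under its centre. Leave alone.
- dice_cup: Grey hard silicone dice cup, 76 mm across, 90 mm high, origin under its centre. Leave alone.
- die_a: Bone-white resin die, 16 mm, origin under its centre. Leave alone.
- die_b: Bone-white resin die, 16 mm, origin under its centre. Leave alone.
Not all that is in view belongs to the job. Leave any blue look-alike of the palette alone. Leave any pink look-alike of the magnifier alone.

How it is judged (in metres and radians):
On the way, in this order (a step that is already met when the one before it is completed fails the run):
1. the palette is lifted clear of the stand (height (world z) of palette_eye above 0.15 m), for 0.2 s.
2. the palette's eye is threaded onto the hook, behind its turned-up end (y of palette_eye in the frame of rack between 0.034 and 0.06 m and x of palette_eye in the frame of rack between -0.016 and 0.016 m and z of palette_eye in the frame of rack between 0.184 and 0.199 m), for 0.1 s.
At the end, for the whole second after the job is handed in: Palette and magnifier hang at rest and released on the level part of the hook, upright and pushed home: magnifier within about 2.5 mm of the collar, the palette's eye no more than 2.5 mm out from where collar, magnifier and palette all touch (y of palette_eye in the frame of rack between 0.034 and 0.0395 m and x of palette_eye in the frame of rack between -0.008 and 0.008 m and z of palette_eye in the frame of rack between 0.186 and 0.194 m and angle between palette's own z axis and vertical below 0.2 rad and y of magnifier in the frame of rack between 0.025 and 0.0305 m and z of magnifier in the frame of rack between 0.184 and 0.196 m and angle between magnifier's own z axis and vertical below 0.35 rad and linear speed of each of palette, magnifier below 0.05 m/s).
It fails at once if the palette or the fingers press on the rack or its hook with more than 12 N (contact force between any of palette, the fingers and rack above 12 N).
It fails at once if the palette or the fingers press on the magnifier with more than 12 N (contact force between any of palette, the fingers and magnifier above 12 N).
It fails at once if the magnifier is lifted or knocked off the hook (z of magnifier in the frame of rack above 0.2 m or z of magnifier in the frame of rack below 0.178 m or y of magnifier in the frame of rack above 0.06 m).
It fails at once if the vase, the dice cup or a die is shifted by more than 15 mm or tipped (distance of any of vase, dice_cup, die_a, die_b from where it was at the start of the episode above 0.015 m or angle between any of vase, dice_cup's own z axis and vertical above 0.3 rad).
It also fails if it takes over 72 s, if anything falls off the work surface, if the arm or the gripper's body presses on something with over 40 N, if the wrist force passes 120 N, or if a joint passes its speed limit or range.

## Robot

A 7-joint arm with a two-finger parallel gripper is mounted at the origin on the work surface. World frame = base frame: x ahead of the robot, y to its left, z up, the work surface at z = 0. Lengths are in mm, angles in rad, forces in N, time in s.
With the tool pointing down it reaches from about 400 to 925 mm from the base axis. Payload 4.1 kg.
Tool frame: the origin (TCP) lies midway between the tips of the shut fingers; the grasp point (between the pads) lies 19 mm behind it; z points along the fingers, y is the line along which they close (so a half turn about z gives the same grasp; the last joint's range is limited). The gripper opens to 85 mm and grips with 20 to 120 N. Pads are 22 mm wide; open, the fingers measure 114 mm over their backs; the gripper's body (76 mm by 85 mm) begins 54 mm behind the grasp point. The pads swing forward as they close: fully open they stand 13 mm farther back than shut.
Start: joints at [1.163, 0.398, 0.045, 1.537, -0.019, 1.207, -0.051], TCP at [197.582, -619.278, 231.347] pointing down, gripper open.
Joint ranges: [-2.82, 2.82], [-0.49, 2.23], [-1.37, 1.46], [0, 2.46], [-1.36, 4.5], [0.23, 2], [-2.94, 2.94]. Speed limits (rad/s): [2.57, 2.57, 3.14, 3.14, 3.14, 3.14, 3.14].

## Interface

Orientations are given as a unit quaternion [x, y, z, w].
In Python, from cell import arm, eyes, ticket, spotter gives the robot as it stands. The module is installed in compiled form; this text tells all that it offers.
- The arm moves only by the shell command python3 -m creep 'ROWS' [FORCE]. ROWS is JSON, a list of rows, each an object with "fingers": the finger opening in m, from 0 to 0.0854; "slide": the shift along the tool's x, y, z in m, a list of three; "rot": the turn, a rotation vector about the tool's x, y, z in rad, a list of three. In form: [{"fingers": fingers, "slide": [tx, ty, tz], "rot": [rx, ry, rz]}, ...]. A call has exactly 5 rows; each row is the pose to reach, as a shift and turn from the pose commanded when the call began, along the tool's axes at that moment; what a row does not reach only later rows make up. A row lasts 1/10 s, in which the tool goes at most 50 mm and 8.59 degrees, less where a joint would pass 70% of its speed; a pose out of reach is approached as far as the arm can. A call with a gripper value outside its range is refused whole. The fingers move at their own pace and stop on an object; FORCE is the grip in N (left out, the last holds). Time passes only in rows, so rows that repeat a pose let the fingers close, or fill a call up. It gives the time, the measured TCP pose, the force, the opening and the grip force at its end, in the units of the state.
- arm.sense(): the state, without advancing time (a new reading comes with each control period).
- eyes.grab_frame(name): name is "side" or "top" or "wrist"; returns the picture (400x640x3 uint8, blue, green, red); there is no depth.
- eyes.camera_info(name): a dict with "fov_y" (degrees; the focal length in pixels is half the picture's height over the tangent of half this angle, whatever the lens; pixels are square), "cx", "cy" (the principal point, pixels), "k1" (the pictures are not rectified: a ray, as slopes to the right and down, at radius r is drawn at 1 + k1 r^2 times it, then the intrinsics apply), "rvec" (rotation vector, rad) and "tvec" (3), from world to camera coordinates, as OpenCV has them. Camera axes: x right, y down, z forward; pixel columns grow to the right and rows downward; lengths in mm; the calibration is good to about 2 mm. A picture is of the moment at which its call begins: read the wrist's pose just before it. camera_info takes no time and is no camera call; for the wrist camera it gives the pose at the moment of the call.
- ticket.job_done(): hands the job in; it is judged then, once.
Trained networks look in the newest picture that a camera, given by its name, has taken for a name from the list of things; names that differ only in an ending like _2 or _b are one class to them, and where a whole thing is asked for, a point or a joint stands for the part that bears it (a point fixed in the world has none). Each returns a list of dicts, best first, with "conf" (0 to 1); they miss things now and then, are a little off and sometimes report something else, mostly with a low value. They report only what shows in the picture. A call takes as long as a camera call. They do not tell look-alikes from the thing itself.
- spotter.cut_out(name, camera): "mask" (400x640 bool, what is visible of it) and "pixel" ([row, column] in pixels, amid what is visible of it).
- spotter.pinpoint(name, camera): "pixel" ([row, column] in pixels: a listed point, or the origin of a listed thing).
The state is a dict: "t": time; "qpos": joint angles; "qvel": joint speeds; "effort": joint torques, N m; "eef_pos": TCP position; "ee_rot": TCP orientation; "force": force on the tool from outside, world axes, zero at the start; "moment": the same for the moment, N m; "gripper_width": finger opening in mm; "finger_force": force on a finger pad.
Only numpy, scipy, OpenCV 4.12 (cv2) and the standard library are available. Lean on these libraries where they do the work, as an engineer would, in place of code of your own. Each camera call takes 0.05 s, during which the arm holds its last target. There are 200 camera calls.

## Working session

There is one attempt and no reset: what is moved stays moved. The work goes in short steps, Python scripts to look and compute and a shell command to move; the robot and the scene stay as the last step left them, time stands still between calls to the robot, and variables do not carry over. Pictures are saved under pics/ and viewed, at most 10 in all, crops included, and the job is handed in when it is done.

```bash
mkdir -p pics; cat > h.py <<'E'
import numpy as np, cv2
from scipy.spatial.transform import Rotation as R
from cell import arm, eyes, ticket, spotter
def cam(n):
    c=eyes.camera_info(n); f=200/np.tan(np.radians(c['fov_y'])/2)
    M=R.from_rotvec(np.ravel(c['rvec'])).as_matrix(); t=np.ravel(c['tvec']); return c,f,M,t
def proj(C,P):
    c,f,M,t=C; p=M@np.asarray(P,float)+t; s=p[:2]/p[2]; s=s*(1+c['k1']*(s@s)); return np.array([s[1]*f+c['cy'],s[0]*f+c['cx']])
def ray(C,px):
    c,f,M,t=C; d=np.array([(px[1]-c['cx'])/f,(px[0]-c['cy'])/f]); s=d.copy()
    for _ in range(20): s=d/(1+c['k1']*(s@s))
    v=M.T@np.r_[s,1]; return -M.T@t, v/np.linalg.norm(v)
def atz(C,px,z):
    o,v=ray(C,px); return o+v*(z-o[2])/v[2]
def tri(obs):
    A=np.zeros((3,3));b=np.zeros(3)
    for C,px in obs:
        o,v=ray(C,px); Q=np.eye(3)-np.outer(v,v); A+=Q; b+=Q@o
    X=np.linalg.solve(A,b); return X,[np.round(proj(C,X)-px,1) for C,px in obs]
E
python3 - <<'E'
from h import *
np.set_printoptions(precision=1,suppress=True)
s=arm.sense(); print(s)
ims=[]
for n in ['side','top','wrist']:
    im=eyes.grab_frame(n); cv2.imwrite(f'pics/{n}0.png',im)
    C=cam(n); print(n,C[0]['fov_y'],C[0]['k1'],-C[2].T@C[3], C[2][2])
    for k in ['rack','hook_socket','magnifier','palette','palette_eye','stand','vase','dice_cup','die_a']:
        print(' ',k,[(np.round(d['pixel'],1).tolist(),round(d['conf'],2)) for d in spotter.pinpoint(k,n)[:4]])
E
```

```text
{'t': 0.0, 'qpos': array([ 1.2,  0.4,  0. ,  1.5, -0. ,  1.2, -0.1]), 'qvel': array([ 0., -0., -0.,  0., -0.,  0.,  0.]), 'effort': array([ -0. , -47.5,   1.4, -25.4,   0. ,   0. ,  -0. ]), 'eef_pos': array([ 197.4, -618.6,  230.2]), 'ee_rot': array([ 1. ,  0.2, -0. , -0. ]), 'force': array([ 0.4, -0.5, -0. ]), 'moment': array([-0.,  0.,  0.]), 'finger_force': 0.0, 'gripper_width': 85.77683592282348}
side 51.644552696205466 0.02683815870383461 [418.5 758.9 576. ] [ 0.1 -0.8 -0.6]
  rack [([190.6, 322.1], 0.82)]
  hook_socket [([128.9, 326.4], 0.95), ([271.2, 322.0], 0.63)]
  magnifier [([159.2, 278.0], 0.88), ([130.8, 324.2], 0.71), ([319.8, 192.4], 0.4)]
  palette [([318.2, 318.6], 0.86), ([322.6, 193.3], 0.75), ([302.6, 388.9], 0.58)]
  palette_eye [([272.5, 318.4], 0.55), ([258.5, 396.8], 0.55)]
  stand [([320.6, 320.6], 0.83)]
  vase [([203.7, 377.5], 0.7)]
  dice_cup [([321.4, 196.0], 0.64)]
  die_a [([268.5, 262.6], 0.68), ([263.0, 223.7], 0.43)]
top 53.327408253429766 -0.026864634488831418 [376.6 149.3 955.6] [ 0.2  0.  -1. ]
  rack [([192.0, 430.4], 0.69)]
  hook_socket [([179.2, 454.5], 0.64)]
  magnifier [([144.2, 428.2], 0.77), ([179.1, 437.1], 0.55)]
  palette [([271.6, 303.3], 0.61), ([221.3, 276.4], 0.54)]
  palette_eye [([268.2, 297.7], 0.61), ([215.0, 266.7], 0.58), ([171.5, 316.2], 0.26)]
  stand [([222.7, 275.2], 0.6)]
  vase [([253.2, 432.0], 0.7)]
  dice_cup [([141.0, 256.5], 0.94)]
  die_a [([133.1, 314.7], 0.55), ([170.1, 317.4], 0.4)]
wrist 68.88851384260313 -0.011699312822613979 [ 259.4 -600.1  374.3] [-0.2 -0.1 -1. ]
  rack []
  hook_socket []
  magnifier []
  palette []
  palette_eye []
  stand []
  vase []
  dice_cup []
  die_a []
```

View pics/side0.png

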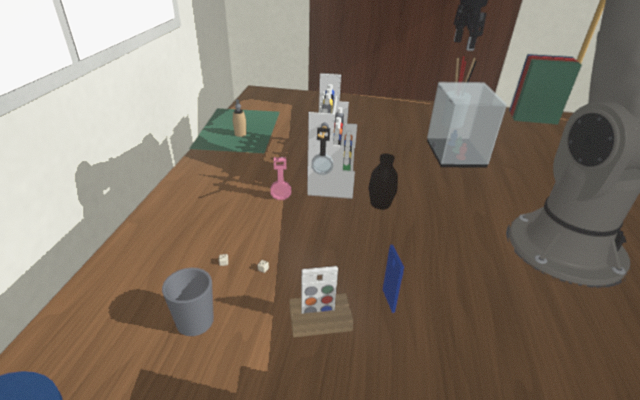

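View pics/top0.png

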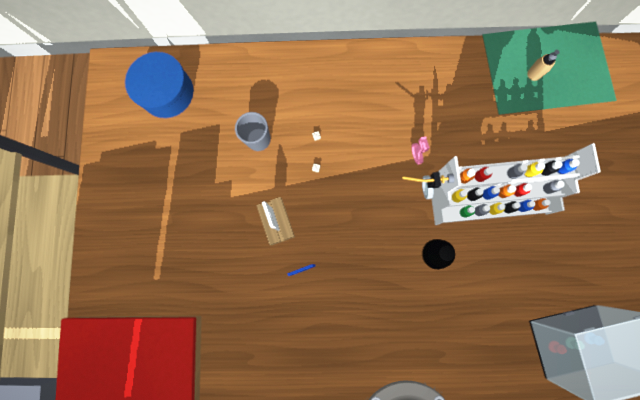

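The side view shows the white six-well palette in its stand at (row 290, col 320) and the blue look-alike at (278, 393). The black magnifier hangs on the rack at (150, 322) and the pink look-alike is at (180, 281). The white and the black ones fit the description. I'll check them in one enlarged composite and measure.

```bash
python3 - <<'E'
from h import *
np.set_printoptions(precision=1,suppress=True)
s=cv2.imread('pics/side0.png');t=cv2.imread('pics/top0.png')
c=lambda im,r,q,h,w:cv2.resize(im[r:r+h,q:q+w],(400,300),interpolation=cv2.INTER_CUBIC)
cv2.imwrite('pics/comp0.png',np.vstack([np.hstack([c(s,105,282,75,100),c(s,255,270,90,120)]),np.hstack([c(t,142,390,75,100),c(t,185,235,75,100)])]))
S=cam('side');T=cam('top')
P=lambda n,a,b,*z:print(n,*tri([(S,np.array(a)),(T,np.array(b))]))
P('socket',[128.9,326.4],[179.2,454.5])
P('pal_eye',[272.5,318.4],[215,266.7])
P('pal',[318.2,318.6],[221.3,276.4])
P('stand',[320.6,320.6],[222.7,275.2])
P('mag',[130.8,324.2],[179.1,437.1])
P('vase',[203.7,377.5],[253.2,432])
P('cup',[321.4,196],[141,256.5])
P('pink',[159.2,278],[144.2,428.2])
# masks: stand yaw from top
m=spotter.cut_out('stand','top')[0];print(m['conf'],cv2.minAreaRect(np.argwhere(m['mask']).astype(np.float32)))
for k in ['vase','dice_cup','die_a']:
  pass
print(arm.sense()['t'])
E
```

```text
socket [534.7 -86.3 177.8] [array([-0.1, -0.5]), array([0.5, 0. ])]
pal_eye [481.6 297.9 114.1] [array([0.3, 1.5]), array([-1.1, -0. ])]
pal [479.1 294.    1.5] [array([0.2, 1.1]), array([-0.8, -0. ])]
stand [475.5 297.1  -0. ] [array([0.2, 0.8]), array([-0.6, -0. ])]
mag [533.6 -48.7 190.5] [array([-0.1, -0.2]), array([0.3, 0. ])]
vase [397.1 -75.8  -0.5] [array([0.2, 0.9]), array([-1., -0.])]
cup [680.2 344.4   5.9] [array([0.3, 1. ]), array([-0.7, -0.1])]
pink [635.4 -56.3 103.1] [array([0.5, 1.8]), array([-1.9, -0.2])]
0.82 ((220.40000915527344, 275.8000183105469), (44.27188491821289, 28.46049690246582), 18.434947967529297)
1.55
```

View pics/comp0.png

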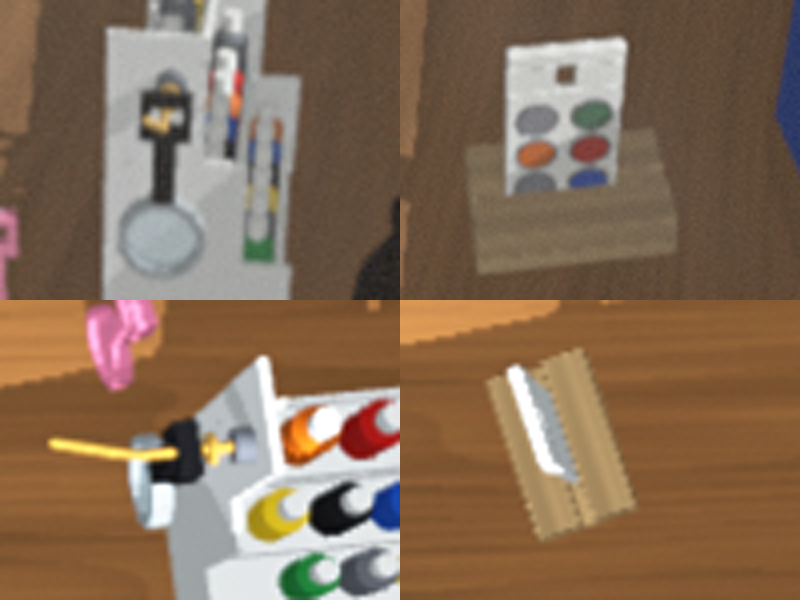

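Composite: the white palette shows six wells and its eye, and the black magnifier hangs on the wire. From above the wire's end bends slightly to +x (bend at about (181, 422), tip at (178, 403)). Next I work out the geometry.

```bash
python3 - <<'E'
from h import *
from scipy.optimize import least_squares
np.set_printoptions(precision=2,suppress=True)
S=cam('side');T=cam('top')
t=cv2.imread('pics/top0.png');s=cv2.imread('pics/side0.png')
def hook(p,ys):
    x,y,a,l=p; out=[]
    for q in ys:
        o=max(0,q-56)*26/45; v=np.array([o*np.sin(l),q,187+o*np.cos(l)]); out.append([x+np.cos(a)*v[0]-np.sin(a)*v[1],y+np.sin(a)*v[0]+np.cos(a)*v[1],v[2]])
    return out
obs=[[179.2,454.5],[180.7,422.5],[177.7,403]]
ys=[0,56,101]
sob=[[128.9,326.4]]
f=lambda p:np.r_[np.ravel([proj(T,h)-o for h,o in zip(hook(p,ys),obs)]),proj(S,hook(p,[0])[0])-sob[0]]
for l in (-.5,.5):
    r=least_squares(f,[534,-86,.2,l]);print(r.x,np.degrees(r.x[2:]),r.cost,r.fun)
# rack edge by tier tops, blue palette, box, palette stand yaw
print('blue',tri([(S,np.array([302.6,388.9])),(T,np.array([271.6,303.3]))]))
print('blue ends z110',atz(T,[273,289],110),atz(T,[265,315],110))
cs=[[205,257],[197,277.5],[236,293.5],[245,271]]
q=[atz(T,c,26) for c in cs];print(q,np.mean(q,0)); 
for i,j in((0,3),(1,2)):
    d=q[i]-q[j];print(np.degrees(np.arctan2(d[1],d[0])),np.linalg.norm(d))
e=[atz(T,c,120) for c in ([202,263.5],[228,272.5])];print('pal top',e,np.degrees(np.arctan2(*(e[0]-e[1])[1::-1])),np.linalg.norm(e[0]-e[1]))
print('box base',atz(S,[165,430],0),atz(S,[165,490],0),'box top corner tri',tri([(S,np.array([96,442.])),(T,np.array([320,530.]))]))
st=arm.sense();Rt=R.from_quat(st['ee_rot']).as_matrix();print(Rt,st['qpos'])
W=cam('wrist');print('cam in tool',Rt.T@(-W[2].T@W[3]-st['eef_pos']),Rt.T@W[2].T)
E
```

```text
[533.15 -79.42   0.01   0.07] [0.78 3.88] 6.392666251386438 [ 0.45 -2.06 -0.1   1.28  0.01 -0.14 -2.58 -0.07]
[533.15 -79.42   0.01   0.07] [0.78 3.88] 6.392666251138642 [ 0.45 -2.06 -0.1   1.28  0.01 -0.14 -2.58 -0.07]
blue (array([359.25, 229.88,  -3.49]), [array([0.3, 1.5]), array([-1.2,  0.1])])
blue ends z110 [356.42 250.61 110.  ] [372.22 195.82 110.  ]
[array([514.32, 336.68,  26.  ]), array([532.59, 287.87,  26.  ]), array([439.45, 249.99,  26.  ]), array([419.35, 302.73,  26.  ])] [476.43 294.32  26.  ]
19.67160284358933 100.86357780064404
22.12907250750758 100.54538113250354
pal top [array([506.6 , 303.84, 120.  ]), array([450.69, 284.23, 120.  ])] 19.328778447478452 59.2472762029314
box base [ 265.04 -295.81    0.  ] [  98.96 -332.05    0.  ] box top corner tri (array([ 280.25, -182.38,  239.93]), [array([0.1, 3.5]), array([-4.6, -0.1])])
[[ 0.95  0.3  -0.  ]
 [ 0.3  -0.95 -0.  ]
 [-0.    0.   -1.  ]] [ 1.16  0.4   0.05  1.54 -0.02  1.21 -0.05]
cam in tool [  64.68    0.52 -142.93] [[-0.   -0.97 -0.26]
 [ 1.   -0.   -0.  ]
 [ 0.   -0.26  0.97]]
```

```bash
for i in 1 2 3; do python3 -m creep '[{"fingers":0.085,"slide":[0.032,-0.028,-0.007],"rot":[0,0,0]},{"fingers":0.085,"slide":[0.064,-0.056,-0.014],"rot":[0,0,0]},{"fingers":0.085,"slide":[0.096,-0.085,-0.02],"rot":[0,0,0]},{"fingers":0.085,"slide":[0.129,-0.113,-0.027],"rot":[0,0,0]},{"fingers":0.085,"slide":[0.161,-0.141,-0.033],"rot":[0,0,0]}]' | tail -c 400; done
for i in 1 2; do python3 -m creep '[{"fingers":0.085,"slide":[0,0,0],"rot":[0,0,-0.148]},{"fingers":0.085,"slide":[0,0,0],"rot":[0,0,-0.296]},{"fingers":0.085,"slide":[0,0,0],"rot":[0,0,-0.444]},{"fingers":0.085,"slide":[0,0,0],"rot":[0,0,-0.592]},{"fingers":0.085,"slide":[0,0,0],"rot":[0,0,-0.74]}]' | tail -c 400; done
python3 - <<'E'
from h import *
np.set_printoptions(precision=2,suppress=True)
s=arm.sense();im=eyes.grab_frame('wrist');cv2.imwrite('pics/w1.png',im)
np.savez('w1.npz',eef=s['eef_pos'],q=s['ee_rot']);C=cam('wrist')
import pickle;pickle.dump(C,open('w1.pkl','wb'))
print(s['eef_pos'],R.from_quat(s['ee_rot']).as_matrix(),s['qpos'],s['t'],s['force'])
for k in ['hook_socket','magnifier','rack']:print(k,[(d['pixel'],d['conf']) for d in spotter.pinpoint(k,'wrist')])
E
```

```text
t: 2.05
eef_pos: [309.0, -434.5, 264.9]
ee_rot: [0.988, 0.154, 0.0, 0.0]
force: [-0.3, 0.5, 0.9]
gripper_width: 85.0
finger_force: 0.0
t: 2.55
eef_pos: [419.4, -251.1, 298.0]
ee_rot: [0.988, 0.154, 0.0, 0.0]
force: [1.4, 0.7, 0.7]
gripper_width: 85.0
finger_force: 0.0
t: 3.05
eef_pos: [529.9, -67.9, 331.0]
ee_rot: [0.988, 0.154, 0.0, 0.0]
force: [0.4, -0.3, 0.8]
gripper_width: 84.8
finger_force: 0.0
t: 3.55
eef_pos: [529.1, -69.4, 330.3]
ee_rot: [0.864, 0.503, -0.0, 0.0]
force: [0.0, -0.2, -0.5]
gripper_width: 85.0
finger_force: 0.0
t: 4.05
eef_pos: [529.1, -69.5, 330.4]
ee_rot: [0.624, 0.782, -0.0, 0.0]
force: [-0.6, 0.6, 0.6]
gripper_width: 84.9
finger_force: 0.0
[529.08 -69.49 330.39] [[-0.22  0.98  0.  ]
 [ 0.98  0.22 -0.  ]
 [-0.    0.   -1.  ]] [ 0.53  0.15 -0.54  1.66  0.08  1.35  0.2 ] 4.05 [-0.6   0.57  0.57]
hook_socket []
magnifier [([175.4, 403.0], 0.93), ([172.3, 330.9], 0.62)]
rack [([173.3, 322.8], 0.79)]
```

View pics/w1.png

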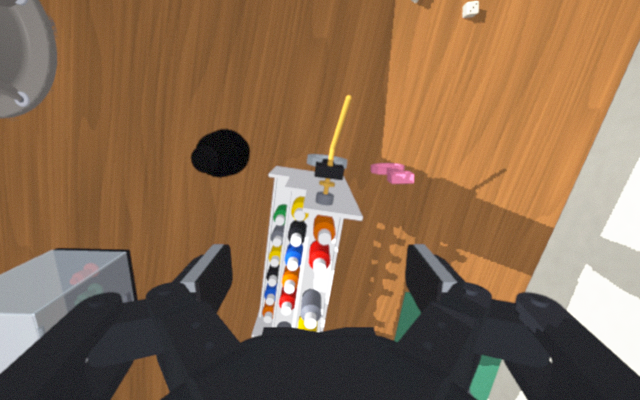

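The wrist view shows the socket cap at about (198, 324), the collar at (187, 326), the magnifier eye at (170, 330) and the wire tip at (97, 348). I'll fit the hook model jointly to the top and wrist pictures.

```bash
cat > fit.py <<'E'
from h import *
from scipy.optimize import least_squares
import pickle
np.set_printoptions(precision=2,suppress=True)
def hook(p,ys):
    x,y,a,l,z=p; out=[]
    for q in ys:
        o=max(0,q-56)*26/45; v=np.array([o*np.sin(l),q,187+z+o*np.cos(l)]); out.append([x+np.cos(a)*v[0]-np.sin(a)*v[1],y+np.sin(a)*v[0]+np.cos(a)*v[1],v[2]])
    return out
def ypix(im,r0,r1,c0,c1):
    h=cv2.cvtColor(im,cv2.COLOR_BGR2HSV)[r0:r1,c0:c1]; m=(h[...,0]>17)&(h[...,0]<34)&(h[...,1]>140)&(h[...,2]>120)
    return np.argwhere(m)+[r0,c0]
E
python3 - <<'E'
from fit import *
T=cam('top');W=pickle.load(open('w1.pkl','rb'));S=cam('side')
w=ypix(cv2.imread('pics/w1.png'),90,200,305,360);t=ypix(cv2.imread('pics/top0.png'),165,195,398,452)
print(len(w),w.min(0),w.max(0),len(t),t[t[:,1].argsort()][[0,-1]])
# wrist: centre col per row ; top: centre row per col
wc=np.array([[r,w[w[:,0]==r,1].mean()] for r in np.unique(w[:,0])]);tc=np.array([[t[t[:,1]==c,0].mean(),c] for c in np.unique(t[:,1])])
print(wc[::4].tolist());print(tc[::3].tolist())
ys=np.linspace(0,101,60)
def f(p):
    a=np.array([proj(W,h) for h in hook(p,ys)]);b=np.array([proj(T,h) for h in hook(p,ys)])
    ow=np.argsort(a[:,0]);ot=np.argsort(b[:,1])
    rw=np.interp(wc[:,0],a[ow,0],a[ow,1])-wc[:,1]; rt=np.interp(tc[:,1],b[ot,1],b[ot,0])-tc[:,0]
    # ends: tip
    e=np.r_[a[-1]-[wc[0,0]+.8,wc[0,1]], b[-1][1]-(tc[0,1]+.5)]
    col=proj(W,hook(p,[21])[0])-[186.5,326]
    return np.r_[rw*.5,rt*.5,3*e,col[0], p[4]/2.]
for l in(-.6,.6):
    r=least_squares(f,[534,-84,.1,l,0],loss='soft_l1');print(r.x,np.degrees(r.x[2:4]),r.cost);print(r.fun[-5:],r.fun[:-5].std())
    print('tip',proj(W,hook(r.x,[101])[0]),proj(T,hook(r.x,[101])[0]),proj(S,hook(r.x,[101])[0]),'bend',proj(W,hook(r.x,[56])[0]))
E
```

```text
517 [ 95 320] [193 351] 101 [[177 402]
 [178 447]]
[[95.0, 348.5], [99.0, 348.0], [103.0, 346.0], [107.0, 345.0], [111.0, 344.0], [115.0, 342.0], [119.0, 341.0], [123.0, 340.0], [127.0, 338.5], [131.0, 337.5], [135.0, 336.0], [139.0, 334.5], [143.0, 333.5], [147.0, 332.5], [151.0, 331.5], [155.0, 331.0], [159.0, 330.5], [163.0, 330.0], [179.0, 327.0], [183.0, 326.0], [187.0, 326.0], [191.0, 325.0]]
[[177.5, 402.0], [177.33333333333334, 405.0], [178.0, 408.0], [178.5, 411.0], [179.0, 414.0], [179.33333333333334, 417.0], [180.0, 420.0], [180.0, 423.0], [180.0, 426.0], [181.0, 429.0], [180.0, 432.0], [179.0, 440.0], [179.0, 443.0], [178.0, 446.0]]
[536.93 -80.2    0.08   0.22   0.18] [ 4.84 12.44] 8.555552628058692
[ 0.01  0.32  2.02 -5.35  0.09] 0.21852230539596126
tip [ 95.8  348.61] [177.51 403.17] [135.42 318.64] bend [145.94 332.44]
[536.93 -80.2    0.08   0.22   0.18] [ 4.84 12.44] 8.555552627949686
[ 0.01  0.32  2.02 -5.35  0.09] 0.21852221671297886
tip [ 95.8  348.61] [177.51 403.17] [135.42 318.64] bend [145.94 332.44]
```

```bash

python3 -m creep '[{"fingers":0.085,"slide":[0.037,0.003,0.013],"rot":[0,0,0]},{"fingers":0.085,"slide":[0.073,0.006,0.026],"rot":[0,0,0]},{"fingers":0.085,"slide":[0.11,0.009,0.039],"rot":[0,0,0]},{"fingers":0.085,"slide":[0.146,0.012,0.052],"rot":[0,0,0]},{"fingers":0.085,"slide":[0.183,0.016,0.065],"rot":[0,0,0]}]' | head -2
python3 -m creep '[{"fingers":0.085,"slide":[0.04,0.003,0.013],"rot":[0,0,-0.03]},{"fingers":0.085,"slide":[0.08,0.006,0.026],"rot":[0,0,-0.06]},{"fingers":0.085,"slide":[0.12,0.009,0.039],"rot":[0,0,-0.09]},{"fingers":0.085,"slide":[0.16,0.013,0.055],"rot":[0,0,-0.13]},{"fingers":0.085,"slide":[0.183,0.016,0.065],"rot":[0,0,-0.13]}]' | head -2
python3 - <<'E'
from h import *
np.set_printoptions(precision=2,suppress=True)
s=arm.sense();im=eyes.grab_frame('wrist');cv2.imwrite('pics/w2.png',im)
W=cam('wrist');print(s['eef_pos'],R.from_quat(s['ee_rot']).as_euler('xyz',degrees=True),s['t'],s['force'])
for k in ['palette','palette_eye','stand']:print(k,[(d['pixel'],d['conf']) for d in spotter.pinpoint(k,'wrist')])
for d in spotter.cut_out('palette','wrist')[:2]:print(d['conf'],d['pixel'],cv2.minAreaRect(np.argwhere(d['mask']).astype(np.float32)))
for P in ([479,294,120],[506.6,303.8,120],[450.7,284.2,120]):print(P,proj(W,P))
E
```

```text
t: 4.75
eef_pos: [504.9, 113.8, 265.0]
t: 5.25
eef_pos: [479.5, 298.3, 199.5]
[479.47 298.34 199.48] [-179.97   -0.1   110.05] 5.25 [ 0.28 -0.72  0.27]
palette [([204.0, 212.2], 0.59), ([185.9, 322.2], 0.56)]
palette_eye [([210.7, 326.3], 0.73), ([227.9, 168.2], 0.64)]
stand [([181.2, 318.6], 0.77)]
0.86 [201.4, 320.7] ((199.5, 320.5), (69.0, 33.0), 90.0)
[479, 294, 120] [217.25 317.37]
[506.6, 303.8, 120] [217.66 354.09]
[450.7, 284.2, 120] [216.55 279.81]
```

View pics/w2.png

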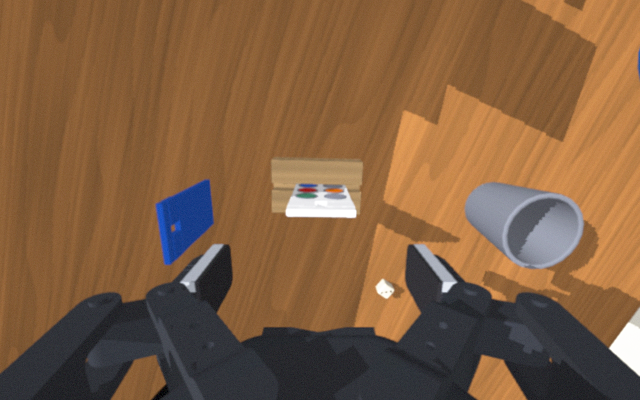

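The wrist view shows the palette's top edge at rows 208–217, cols 286–357, square to the fingers. The blue one is at (220, 185), clear of the left finger.

```bash
python3 - <<'E'
from h import *
np.set_printoptions(precision=2,suppress=True)
W=cam('wrist');s=arm.sense();M=R.from_quat(s['ee_rot']).as_matrix()
for px in ([212.5,321.5],[212.5,286],[212.5,357]):
    P=atz(W,px,120);print(P,M.T@(P-s['eef_pos']))
E
```

```text
[485.21 290.06 120.  ] [-4.5   1.96 80.36]
[458.44 280.45 120.  ] [ -4.47 -26.49  80.36]
[512.   299.67 120.  ] [-4.54 30.41 80.36]
```

```bash

python3 -m creep '[{"fingers":0.085,"slide":[-0.0045,0.002,0.03],"rot":[0,0,0]},{"fingers":0.085,"slide":[-0.0045,0.002,0.06],"rot":[0,0,0]},{"fingers":0.085,"slide":[-0.0045,0.002,0.09],"rot":[0,0,0]},{"fingers":0.08,"slide":[-0.0045,0.002,0.11],"rot":[0,0,0]},{"fingers":0.075,"slide":[-0.0045,0.002,0.1195],"rot":[0,0,0]}]'
python3 -m creep '[{"fingers":0.07,"slide":[0,0,0],"rot":[0,0,0]},{"fingers":0.065,"slide":[0,0,0],"rot":[0,0,0]},{"fingers":0.06,"slide":[0,0,0],"rot":[0,0,0]},{"fingers":0.056,"slide":[0,0,0],"rot":[0,0,0]},{"fingers":0.05,"slide":[0,0,0],"rot":[0,0,0]}]' 30
python3 -m creep '[{"fingers":0.045,"slide":[0,0,0],"rot":[0,0,0]},{"fingers":0.045,"slide":[0,0,0],"rot":[0,0,0]},{"fingers":0.045,"slide":[0,0,0],"rot":[0,0,0]},{"fingers":0.045,"slide":[0,0,0],"rot":[0,0,0]},{"fingers":0.045,"slide":[0,0,0],"rot":[0,0,0]}]' 30
```

```text
t: 6.0
eef_pos: [484.9, 288.4, 79.3]
ee_rot: [0.576, 0.818, -0.001, 0.0]
force: [-1.0, -0.7, 0.1]
gripper_width: 75.2
finger_force: 0.0
t: 6.5
eef_pos: [485.2, 291.8, 82.2]
ee_rot: [0.574, 0.819, 0.001, 0.001]
force: [-1.1, -0.7, 6.0]
gripper_width: 55.6
finger_force: 30.7
t: 7.0
eef_pos: [485.2, 291.8, 82.2]
ee_rot: [0.574, 0.819, 0.001, 0.001]
force: [-0.9, -1.7, 6.4]
gripper_width: 55.4
finger_force: 30.7
```

```bash

python3 -m creep '[{"fingers":0.045,"slide":[0,0,-0.015],"rot":[0,0,0]},{"fingers":0.045,"slide":[0,0,-0.035],"rot":[0,0,0]},{"fingers":0.045,"slide":[0,0,-0.06],"rot":[0,0,0]},{"fingers":0.045,"slide":[0,0,-0.09],"rot":[0,0,0]},{"fingers":0.045,"slide":[0,0,-0.12],"rot":[0,0,0]}]' 30
python3 -m creep '[{"fingers":0.045,"slide":[0,0,-0.04],"rot":[0,0,0]},{"fingers":0.045,"slide":[0,0,-0.08],"rot":[0,0,0]},{"fingers":0.045,"slide":[0,0,-0.11],"rot":[0,0,0]},{"fingers":0.045,"slide":[0,0,-0.11],"rot":[0,0,0]},{"fingers":0.045,"slide":[0,0,-0.11],"rot":[0,0,0]}]' 30
python3 - <<'E'
from h import *
np.set_printoptions(precision=2,suppress=True)
s=arm.sense()
w=eyes.grab_frame('wrist');si=eyes.grab_frame('side');t=eyes.grab_frame('top')
print(s['eef_pos'],R.from_quat(s['ee_rot']).as_euler('xyz',degrees=True),s['t'],s['force'],s['gripper_width'])
M=R.from_quat(s['ee_rot']).as_matrix()
# expected eye and corners if held without slip: palette origin 70 below TCP
pred={n:s['eef_pos']+M@np.array(v) for n,v in dict(eye=[0,0,-28],top=[0,0,-38],low=[0,0,72]).items()}
for c in('wrist','side','top'):
    C=cam(c);print(c,{n:proj(C,P) for n,P in pred.items()})
    for k in('palette','palette_eye'):print(k,[(np.round(d['pixel'],1),round(d['conf'],2)) for d in spotter.pinpoint(k,c)])
p=proj(cam('side'),s['eef_pos']).astype(int);print(p)
b=si[p[0]-50:p[0]+50,p[1]-65:p[1]+65]
cv2.imwrite('pics/c3.png',np.vstack([cv2.resize(w,(640,400))[120:330,100:540],cv2.resize(b,(440,340),interpolation=cv2.INTER_CUBIC)]))
E
```

```text
t: 7.5
eef_pos: [484.4, 291.3, 202.7]
ee_rot: [0.574, 0.819, 0.0, 0.0]
force: [-0.5, 0.4, -0.6]
gripper_width: 55.5
finger_force: 32.0
t: 8.0
eef_pos: [484.6, 291.4, 311.8]
ee_rot: [0.574, 0.819, 0.001, 0.001]
force: [0.1, -1.2, -0.9]
gripper_width: 55.5
finger_force: 32.1
[484.58 291.43 311.83] [179.89   0.02 109.96] 8.0 [ 0.07 -1.2  -0.87] 55.48780429001792
wrist {'eye': array([277.71, 321.74]), 'top': array([290.63, 321.93]), 'low': array([210.27, 320.71])}
palette [(array([207., 320.]), 0.95), (array([178.1, 232.9]), 0.8)]
palette_eye [(array([188.8, 211.4]), 0.67), (array([267.8, 320.2]), 0.65)]
side {'eye': array([140.3 , 324.09]), 'top': array([133.03, 324.4 ]), 'low': array([204.85, 321.29])}
palette [(array([207.8, 324.6]), 0.86), (array([298.8, 388.5]), 0.68)]
palette_eye [(array([259.3, 397.8]), 0.83), (array([141.7, 323.1]), 0.78)]
top {'eye': array([194.76, 245.8 ]), 'top': array([193.69, 244.35]), 'low': array([203.86, 258.16])}
palette []
palette_eye []
[159 323]
```

View pics/c3.png

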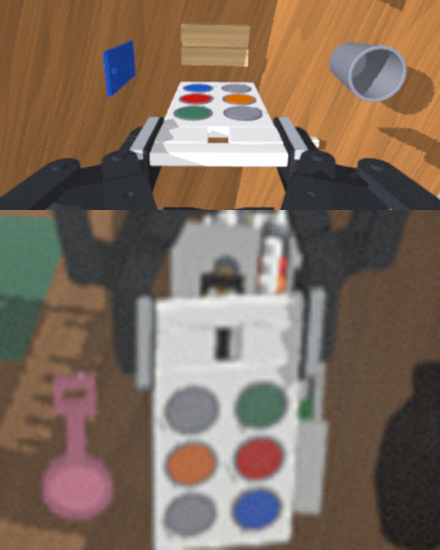

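The palette is held upright and central. I'll refine its pose in the hand from edge profiles.

```bash
python3 - <<'E'
from h import *
np.set_printoptions(precision=2,suppress=True)
s=arm.sense();w=eyes.grab_frame('wrist');si=eyes.grab_frame('side')
cv2.imwrite('pics/w4.png',w);cv2.imwrite('pics/s4.png',si)
g=cv2.cvtColor(w,cv2.COLOR_BGR2GRAY).astype(int);h=cv2.cvtColor(si,cv2.COLOR_BGR2GRAY).astype(int)
print('wrist col 318 rows 195..295');print(g[195:295,318].tolist())
print('wrist col 280 ');print(g[195:295,278].tolist())
print('wrist row 265 cols 240:400');print(g[280,240:400:2].tolist())
print('side col 323 rows 120..220');print(h[122:215,323].tolist())
print('side col 312');print(h[122:215,313].tolist())
m=spotter.cut_out('palette','wrist')[0];r=np.argwhere(m['mask']);print(m['conf'],r.min(0),r.max(0))
for d in spotter.cut_out('palette','side'):
    q=np.argwhere(d['mask']);print(d['conf'],q.min(0),q.max(0))
    for rr in(140,150,160,180,200):
        c=q[q[:,0]==rr,1]; 
        if len(c):print(rr,c.min(),c.max())
E
```

```text
wrist col 318 rows 195..295
[105, 101, 102, 100, 96, 99, 126, 196, 226, 229, 229, 227, 228, 228, 228, 230, 228, 229, 229, 228, 229, 229, 229, 229, 229, 229, 227, 229, 229, 228, 230, 229, 230, 229, 229, 229, 230, 227, 230, 230, 227, 229, 228, 228, 229, 228, 230, 228, 230, 227, 233, 247, 254, 254, 254, 254, 250, 235, 222, 220, 221, 213, 165, 118, 102, 102, 101, 135, 203, 224, 226, 227, 229, 231, 231, 232, 232, 242, 253, 254, 254, 254, 254, 254, 254, 254, 254, 254, 254, 255, 240, 166, 109, 103, 104, 104, 106, 105, 107, 102]
wrist col 280 
[102, 106, 106, 104, 99, 99, 101, 99, 105, 123, 155, 183, 216, 225, 227, 228, 229, 230, 230, 232, 231, 229, 219, 202, 199, 210, 224, 229, 229, 228, 231, 231, 220, 167, 121, 101, 97, 100, 99, 104, 119, 121, 139, 181, 223, 228, 232, 228, 226, 223, 209, 204, 222, 228, 228, 227, 229, 229, 230, 230, 229, 229, 230, 229, 226, 230, 241, 248, 240, 229, 229, 230, 229, 230, 231, 230, 234, 247, 254, 255, 254, 250, 232, 222, 222, 222, 222, 220, 221, 219, 181, 134, 106, 97, 103, 105, 101, 105, 106, 106]
wrist row 265 cols 240:400
[60, 53, 40, 38, 46, 201, 221, 222, 
[... 732 characters left out ...]
5, 214, 213, 215, 214, 214, 211, 208, 212, 210, 210, 216, 216, 161, 98, 75, 76, 76, 75, 78]
side col 312
[163, 168, 169, 165, 163, 167, 164, 168, 168, 164, 165, 165, 173, 212, 224, 222, 215, 211, 212, 208, 205, 208, 212, 211, 211, 212, 211, 211, 210, 208, 209, 211, 214, 222, 217, 210, 209, 212, 191, 151, 122, 128, 134, 132, 131, 128, 133, 129, 129, 132, 128, 127, 129, 166, 181, 152, 121, 122, 125, 126, 122, 126, 124, 125, 126, 124, 122, 125, 157, 184, 159, 128, 127, 127, 129, 131, 132, 131, 130, 127, 133, 123, 128, 173, 202, 212, 192, 142, 97, 82, 86, 85, 86]
0.88 [201 249] [286 388]
0.96 [245 382] [310 403]
0.66 [132 303] [209 346]
140 304 346
150 305 346
160 304 345
180 303 343
200 303 343
```

```bash
cat >> fit.py <<'E'
def toolpt(p,Y,Z):  # palette (0,Y,Z)->tool frame; p=dx,dz(origin below TCP),pitch about tool y
    dx,dz,th=p; c,s=np.cos(th),np.sin(th); y=c*Y-s*(Z-90); z=s*Y+c*(Z-90)
    return np.array([dx+y,0,dz-90-z])
E
python3 - <<'E'
from fit import *
st=arm.sense();M=R.from_quat(st['ee_rot']).as_matrix();W=cam('wrist');S=cam('side')
ob=[(W,3,0,201.7),(W,3,100,262.3),(W,3,110,271.8),(W,-3,110,285.8),(S,3,100,142.8),(S,3,84,152.7),(S,3,0,208),(S,-3,110,134.0)]
def f(p,w=1): return np.array([(proj(C,st['eef_pos']+M@toolpt(p,Y,Z))[0]-r)*(1 if C is W else w) for C,Y,Z,r in ob])
for w in(0.01,1,3):
    r=least_squares(f,[0,72,0],args=(w,));print(w,r.x,np.degrees(r.x[2]),r.fun/1)
E
```

```text
0.01 [ 2.05 75.98  0.01] 0.3024850505421035 [ 0.13 -0.79  0.91 -0.25  0.03  0.04  0.02  0.02]
1 [ 4.93 70.32 -0.01] -0.5232935836124459 [ 0.06 -1.2   0.74  0.39  0.01  1.43 -0.55 -0.67]
3 [ 5.04 70.15 -0.  ] -0.26931439175640143 [-0.53 -1.15  0.92  0.55 -0.3   4.08 -1.3  -2.32]
```

```bash

python3 -m creep '[{"fingers":0.045,"slide":[-0.02,-0.003,0.01],"rot":[0,0,0]},{"fingers":0.045,"slide":[-0.043,-0.006,0.023],"rot":[0,0,0]},{"fingers":0.045,"slide":[-0.066,-0.01,0.036],"rot":[0,0,0]},{"fingers":0.045,"slide":[-0.089,-0.013,0.048],"rot":[0,0,0]},{"fingers":0.045,"slide":[-0.112,-0.016,0.06],"rot":[0,0,0]}]' 30 | head -2
python3 -m creep '[{"fingers":0.045,"slide":[-0.03,-0.004,0.015],"rot":[0,0,0.06]},{"fingers":0.045,"slide":[-0.06,-0.008,0.03],"rot":[0,0,0.12]},{"fingers":0.045,"slide":[-0.085,-0.012,0.045],"rot":[0,0,0.18]},{"fingers":0.045,"slide":[-0.103,-0.015,0.055],"rot":[0,0,0.24]},{"fingers":0.045,"slide":[-0.111,-0.017,0.06],"rot":[0,0,0.264]}]' 30 | head -4
python3 -m creep '[{"fingers":0.045,"slide":[0,0,0],"rot":[0,0,0]},{"fingers":0.045,"slide":[0,0,0],"rot":[0,0,0]},{"fingers":0.045,"slide":[0,0,0],"rot":[0,0,0]},{"fingers":0.045,"slide":[0,0,0],"rot":[0,0,0]},{"fingers":0.045,"slide":[0,0,0],"rot":[0,0,0]}]' 30
cat > look.py <<'E'
from fit import *
import sys
s=arm.sense();M=R.from_quat(s['ee_rot']).as_matrix()
w=eyes.grab_frame('wrist');si=eyes.grab_frame('side');W=cam('wrist');S=cam('side')
print(s['t'],s['eef_pos'],R.from_quat(s['ee_rot']).as_euler('xyz',degrees=True),s['force'],s['gripper_width'])
p=[536.93,-80.2,.0845,.217,0]
Rk=R.from_euler('z',p[2]).as_matrix();eye=s['eef_pos']+M@toolpt([4,72,0],0,100)
print('eye in rack',Rk.T@(eye-[p[0],p[1],0]))
for q in(40,56,80,101):print(q,'wrist',proj(W,hook(p,[q])[0]),'side',proj(S,hook(p,[q])[0]))
print('eye px',proj(W,eye),proj(S,eye))
q=proj(S,eye).astype(int)
n=sys.argv[1];cv2.imwrite(f'pics/w_{n}.png',w);cv2.imwrite(f'pics/s_{n}.png',si)
a=cv2.resize(w[200:350,220:420],(600,450),interpolation=cv2.INTER_CUBIC)[:300]
b=cv2.resize(si[q[0]-25:q[0]+35,q[1]-40:q[1]+40],(400,300),interpolation=cv2.INTER_CUBIC)
o=np.zeros((600,800,3),np.uint8);o[:300,:600]=a;o[300:,:400]=b
o[300:,400:]=cv2.resize(w[240:340,260:393],(400,300),interpolation=cv2.INTER_CUBIC)
cv2.imwrite(f'pics/c_{n}.png',o)
E
python3 look.py 5
```

```text
t: 9.15
eef_pos: [507.9, 179.6, 250.4]
t: 9.65
eef_pos: [529.6, 68.2, 189.8]
ee_rot: [0.678, 0.735, -0.001, -0.0]
force: [0.7, 1.0, -1.3]
t: 10.15
eef_pos: [529.8, 71.2, 191.2]
ee_rot: [0.676, 0.737, 0.0, 0.0]
force: [0.9, -0.2, -0.2]
gripper_width: 55.6
finger_force: 32.0
10.15 [529.76  71.21 191.2 ] [179.95  -0.    94.9 ] [ 0.91 -0.19 -0.19] 55.56103038922115
eye in rack [  5.61 155.47 219.2 ]
40 wrist [404.96 310.69] side [133.92 323.33]
56 wrist [385.3  310.49] side [137.25 322.75]
80 wrist [372.24 314.86] side [136.34 320.62]
101 wrist [357.98 319.63] side [135.5  318.64]
eye px [266.88 319.82] [145.05 316.26]
```

View pics/c_5.png

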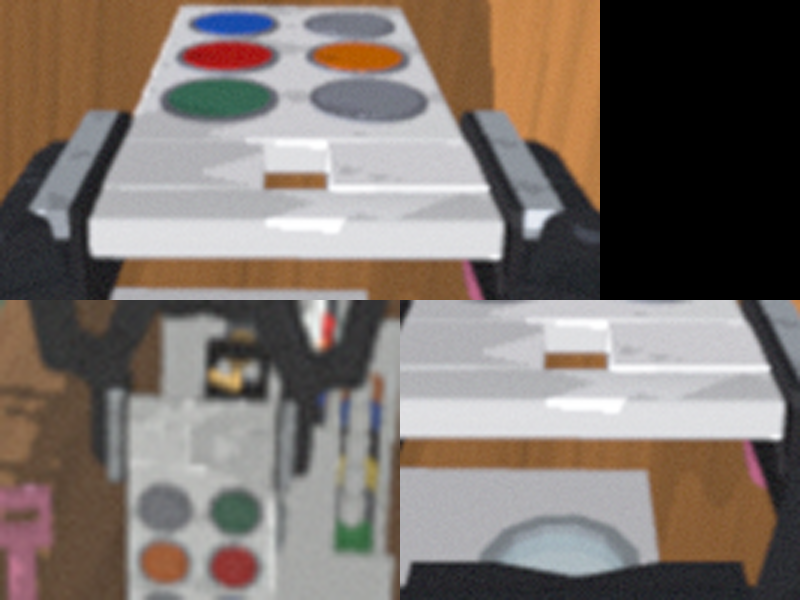

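The composite shows the palette square in the pads, its eye at wrist (255, 319). The wire tip is still hidden under the gripper's body. I'll go closer and look again.

```bash

python3 -m creep '[{"fingers":0.045,"slide":[-0.01,0,0],"rot":[0,0,0]},{"fingers":0.045,"slide":[-0.02,0,0],"rot":[0,0,0]},{"fingers":0.045,"slide":[-0.03,0,0],"rot":[0,0,0]},{"fingers":0.045,"slide":[-0.034,0,0],"rot":[0,0,0]},{"fingers":0.045,"slide":[-0.034,0,0],"rot":[0,0,0]}]' 30 |head -2
python3 look.py 6; python3 - <<'E'
import sys;sys.path.insert(0,'.')
from fit import *
im=cv2.imread('pics/w_6.png');y=ypix(im,270,345,250,400)
for r in np.unique(y[:,0]):
    c=y[y[:,0]==r,1];print(r,c.min(),c.max(),len(c),end=' | ')
y=ypix(cv2.imread('pics/s_6.png'),110,170,290,350)
print('side')
for r in np.unique(y[:,0]):
    c=y[y[:,0]==r,1];print(r,c.min(),c.max(),len(c),end=' | ')
E
```

```text
t: 10.75
eef_pos: [532.6, 35.0, 190.7]
10.75 [532.61  35.03 190.67] [-179.99    0.02   94.68] [-0.31  0.67 -1.14] 55.5181789758591
eye in rack [  5.44 119.2  218.67]
40 wrist [361.88 310.53] side [133.92 323.33]
56 wrist [340.02 310.3 ] side [137.25 322.75]
80 wrist [320.43 314.86] side [136.34 320.62]
101 wrist [298.75 319.89] side [135.5  318.64]
eye px [270.54 319.61] [136.69 318.02]
296 319 322 4 | 297 318 323 6 | 298 317 324 8 | 299 317 324 8 | 300 317 324 8 | 301 316 324 9 | 302 316 324 9 | 303 316 323 8 | 304 316 323 8 | 305 316 323 8 | 306 315 323 9 | 307 315 323 9 | 308 315 322 8 | 309 314 322 9 | 310 313 322 10 | 311 312 321 10 | 312 312 321 10 | 313 312 321 10 | 314 312 321 10 | 315 312 320 9 | 316 311 320 10 | 317 311 320 10 | 318 311 320 10 | 319 311 319 9 | 320 310 319 10 | 321 310 319 10 | 322 310 319 10 | 323 310 319 10 | 324 310 319 10 | 325 309 319 11 | 326 309 319 11 | 327 309 318 10 | 328 309 318 10 | 329 309 318 10 | 330 309 317 9 | 331 311 317 7 | side
```

View pics/c_6.png

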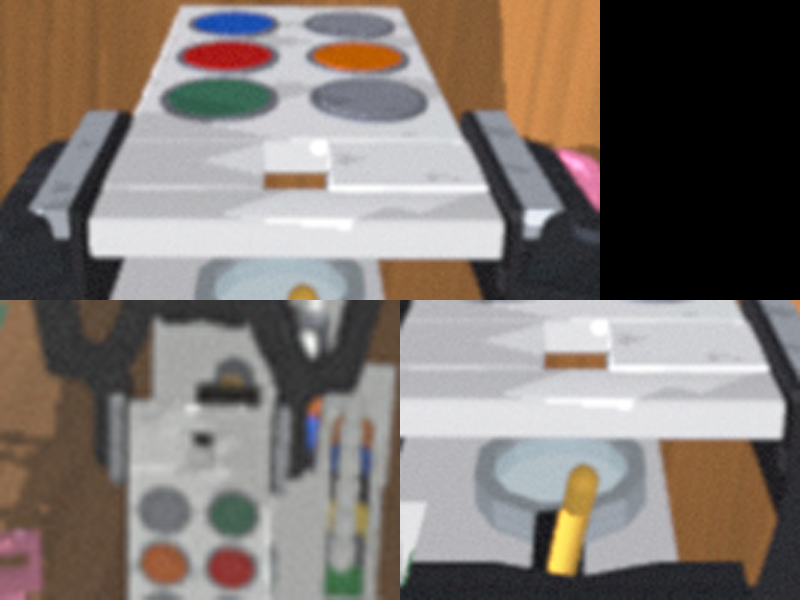

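The wire tip is at wrist (298, 320), against a prediction of (298.8, 319.9), and the eye's centre column is 319. So the fit holds; I go 2 mm up, 0.5 mm in tool +y, and slowly onto the tip.

```bash

python3 -m creep '[{"fingers":0.045,"slide":[-0.003,0.0005,-0.002],"rot":[0,0,0]},{"fingers":0.045,"slide":[-0.007,0.0005,-0.002],"rot":[0,0,0]},{"fingers":0.045,"slide":[-0.01,0.0005,-0.002],"rot":[0,0,0]},{"fingers":0.045,"slide":[-0.013,0.0005,-0.002],"rot":[0,0,0]},{"fingers":0.045,"slide":[-0.016,0.0005,-0.002],"rot":[0,0,0]}]' 30 
python3 -m creep '[{"fingers":0.045,"slide":[-0.002,0,0],"rot":[0,0,0]},{"fingers":0.045,"slide":[-0.004,0,0],"rot":[0,0,0]},{"fingers":0.045,"slide":[-0.006,0,0],"rot":[0,0,0]},{"fingers":0.045,"slide":[-0.008,0,0],"rot":[0,0,0]},{"fingers":0.045,"slide":[-0.01,0,0],"rot":[0,0,0]}]' 30 
python3 look.py 7
```

```text
t: 11.35
eef_pos: [534.3, 20.3, 192.7]
ee_rot: [0.677, 0.736, -0.0, 0.0]
force: [-0.3, 0.2, -0.9]
gripper_width: 55.4
finger_force: 32.0
t: 11.85
eef_pos: [535.2, 10.5, 192.8]
ee_rot: [0.677, 0.736, 0.0, 0.0]
force: [-0.1, -0.5, -1.0]
gripper_width: 55.3
finger_force: 32.0
11.85 [535.23  10.52 192.82] [179.99   0.01  94.83] [-0.15 -0.51 -0.96] 55.25595975630073
eye in rack [  5.96  94.54 220.82]
40 wrist [322.85 309.44] side [133.92 323.33]
56 wrist [299.32 309.16] side [137.25 322.75]
80 wrist [273.79 313.72] side [136.34 320.62]
101 wrist [245.32 318.79] side [135.5  318.64]
eye px [266.97 319.69] [130.17 318.86]
```

View pics/c_7.png

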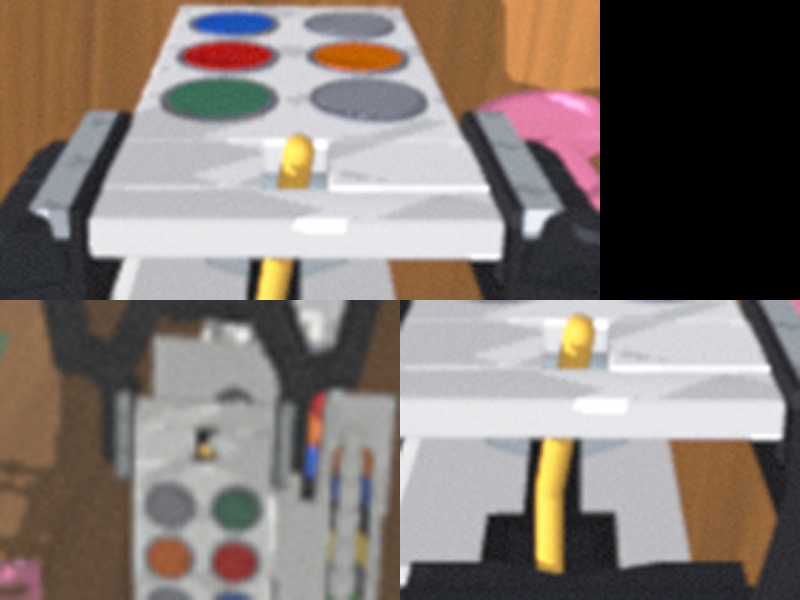

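The tip is through the eye: it shows at wrist (248, 319), centred sideways and low in the hole. I drop 4 mm and then follow the wire's slope down.

```bash

python3 -m creep '[{"fingers":0.045,"slide":[0,0,0.002],"rot":[0,0,0]},{"fingers":0.045,"slide":[0,0,0.004],"rot":[0,0,0]},{"fingers":0.045,"slide":[-0.004,-0.0005,0.006],"rot":[0,0,0]},{"fingers":0.045,"slide":[-0.008,-0.001,0.0085],"rot":[0,0,0]},{"fingers":0.045,"slide":[-0.012,-0.0015,0.0108],"rot":[0,0,0]}]' 30 
python3 look.py 8
```

```text
t: 12.45
eef_pos: [534.6, -2.1, 181.7]
ee_rot: [0.677, 0.736, -0.0, 0.0]
force: [-0.1, -0.4, -1.1]
gripper_width: 55.4
finger_force: 32.0
12.45 [534.61  -2.07 181.65] [-179.98    0.02   94.8 ] [-0.05 -0.38 -1.13] 55.40320663424214
eye in rack [  4.3   82.05 209.65]
40 wrist [316.62 312.24] side [133.92 323.33]
56 wrist [290.75 311.99] side [137.25 322.75]
80 wrist [261.3  317.34] side [136.34 320.62]
101 wrist [227.64 323.45] side [135.5  318.64]
eye px [266.61 320.27] [132.64 320.04]
```

View pics/c_8.png

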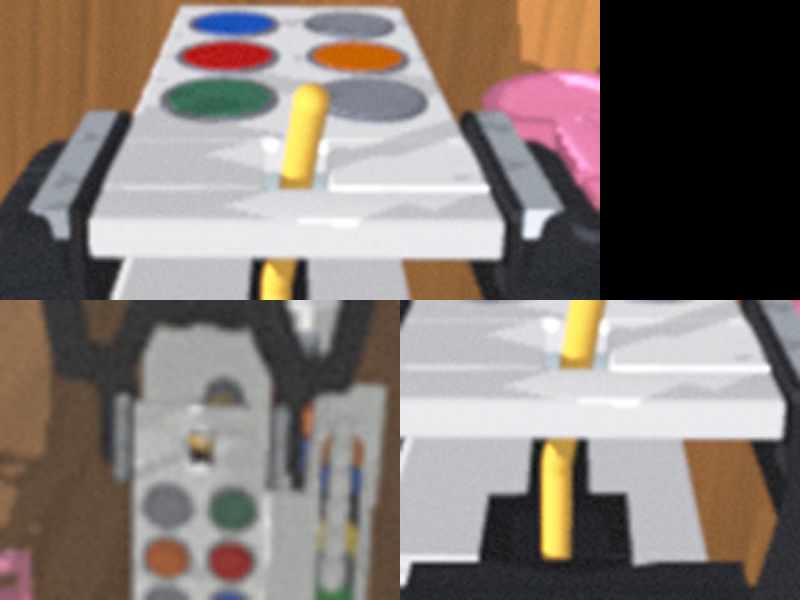

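Wire is centred in the eye, with no force. I continue down to the bend, then level.

```bash

python3 -m creep '[{"fingers":0.045,"slide":[-0.004,-0.0005,0.0023],"rot":[0,0,0]},{"fingers":0.045,"slide":[-0.009,-0.0011,0.0051],"rot":[0,0,0]},{"fingers":0.045,"slide":[-0.014,-0.0017,0.0079],"rot":[0,0,0]},{"fingers":0.045,"slide":[-0.019,-0.0024,0.0107],"rot":[0,0,0]},{"fingers":0.045,"slide":[-0.024,-0.003,0.0135],"rot":[0,0,0]}]' 30 
python3 -m creep '[{"fingers":0.045,"slide":[-0.0015,-0.0002,0.0008],"rot":[0,0,0]},{"fingers":0.045,"slide":[-0.003,-0.0003,0.0012],"rot":[0,0,0]},{"fingers":0.045,"slide":[-0.005,-0.0003,0.0012],"rot":[0,0,0]},{"fingers":0.045,"slide":[-0.007,-0.0003,0.0015],"rot":[0,0,0]},{"fingers":0.045,"slide":[-0.008,-0.0003,0.0015],"rot":[0,0,0]}]' 30 
python3 look.py 9
```

```text
t: 13.05
eef_pos: [533.6, -26.2, 168.2]
ee_rot: [0.677, 0.736, -0.0, 0.0]
force: [0.6, -1.4, -0.2]
gripper_width: 55.3
finger_force: 32.0
t: 13.55
eef_pos: [534.2, -33.8, 167.1]
ee_rot: [0.677, 0.736, -0.0, 0.0]
force: [-0.1, 0.9, 0.2]
gripper_width: 55.1
finger_force: 32.0
13.55 [534.2  -33.8  167.07] [179.99   0.01  94.82] [-0.11  0.88  0.17] 55.137920017560994
eye in rack [  1.19  50.47 195.07]
40 wrist [279.53 317.05] side [133.92 323.33]
56 wrist [248.16 316.96] side [137.25 322.75]
80 wrist [205.73 324.31] side [136.34 320.62]
101 wrist [154.76 333.15] side [135.5  318.64]
eye px [267.6  319.66] [132.56 322.53]
```

View pics/c_9.png

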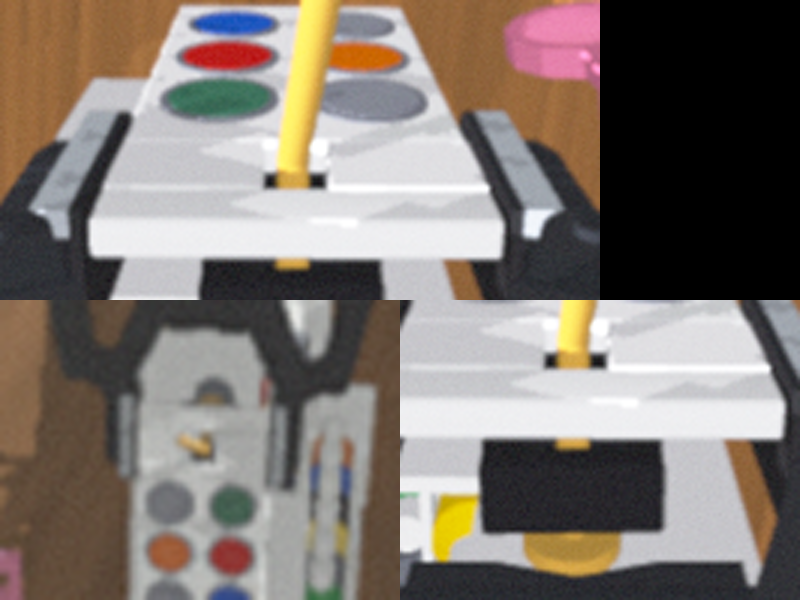

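Threaded: the wire enters the eye at wrist (260, 317), and the black magnifier end (rows 287–317) and the brass collar (from 317) show behind the palette. Now I lower until I feel the wire.

```bash

python3 -m creep '[{"fingers":0.045,"slide":[0,0,0.001],"rot":[0,0,0]},{"fingers":0.045,"slide":[0,0,0.002],"rot":[0,0,0]},{"fingers":0.045,"slide":[0,0,0.0025],"rot":[0,0,0]},{"fingers":0.045,"slide":[0,0,0.003],"rot":[0,0,0]},{"fingers":0.045,"slide":[0,0,0.003],"rot":[0,0,0]}]' 30 | sed -n '2p;4p'
for i in 1 2 3 ; do python3 -m creep '[{"fingers":0.045,"slide":[0,0,0.0004],"rot":[0,0,0]},{"fingers":0.045,"slide":[0,0,0.0008],"rot":[0,0,0]},{"fingers":0.045,"slide":[0,0,0.0008],"rot":[0,0,0]},{"fingers":0.045,"slide":[0,0,0.0008],"rot":[0,0,0]},{"fingers":0.045,"slide":[0,0,0.0008],"rot":[0,0,0]}]' 30 | sed -n '2p;4p'; done
```

```text
eef_pos: [534.0, -33.6, 163.9]
force: [-0.1, 0.0, -0.8]
eef_pos: [534.1, -33.7, 163.2]
force: [-0.2, -0.3, 0.0]
eef_pos: [534.1, -33.6, 162.4]
force: [0.9, -0.2, -0.8]
eef_pos: [534.1, -33.7, 161.6]
force: [-0.5, -0.1, -0.0]
```

```bash

for i in 1 2; do python3 -m creep '[{"fingers":0.045,"slide":[0,0,0.0003],"rot":[0,0,0]},{"fingers":0.045,"slide":[0,0,0.0006],"rot":[0,0,0]},{"fingers":0.045,"slide":[0,0,0.0006],"rot":[0,0,0]},{"fingers":0.045,"slide":[0,0,0.0006],"rot":[0,0,0]},{"fingers":0.045,"slide":[0,0,0.0006],"rot":[0,0,0]}]' 30 | sed -n '2p;4p'; done
```

```text
eef_pos: [534.2, -33.6, 161.2]
force: [-1.0, 0.7, 2.4]
eef_pos: [534.3, -33.7, 161.0]
force: [-2.1, 0.1, 5.2]
```

Contact at TCP z ≈ 161.3, which puts the eye at 189.5 as expected. Back up 0.8 mm and slide in.

```bash

python3 -m creep '[{"fingers":0.045,"slide":[0,0,-0.0015],"rot":[0,0,0]},{"fingers":0.045,"slide":[-0.002,0,-0.0015],"rot":[0,0,0]},{"fingers":0.045,"slide":[-0.004,0,-0.0015],"rot":[0,0,0]},{"fingers":0.045,"slide":[-0.006,0,-0.0015],"rot":[0,0,0]},{"fingers":0.045,"slide":[-0.008,0,-0.0015],"rot":[0,0,0]}]' 30 | sed -n '2p;4p'
for i in 1 2; do python3 -m creep '[{"fingers":0.045,"slide":[-0.0005,0,0],"rot":[0,0,0]},{"fingers":0.045,"slide":[-0.001,0,0],"rot":[0,0,0]},{"fingers":0.045,"slide":[-0.0015,0,0],"rot":[0,0,0]},{"fingers":0.045,"slide":[-0.0015,0,0],"rot":[0,0,0]},{"fingers":0.045,"slide":[-0.0015,0,0],"rot":[0,0,0]}]' 30 | sed -n '2p;4p'; done
python3 look.py 10
```

```text
eef_pos: [534.7, -41.9, 161.6]
force: [-0.1, 0.1, -0.6]
eef_pos: [534.9, -43.0, 161.9]
force: [-0.4, -0.3, 0.1]
eef_pos: [535.0, -44.6, 161.9]
force: [-0.8, 0.6, 0.7]
18.15 [535.04 -44.61 161.92] [180.     0.01  94.82] [-0.8   0.61  0.66] 55.51587768458594
eye in rack [  1.12  39.63 189.92]
40 wrist [263.72 317.04] side [133.92 323.33]
56 wrist [229.85 316.95] side [137.25 322.75]
80 wrist [180.97 324.86] side [136.34 320.62]
101 wrist [120.92 334.57] side [135.5  318.64]
eye px [267.63 319.6 ] [132.56 322.86]
```

View pics/c_10.png

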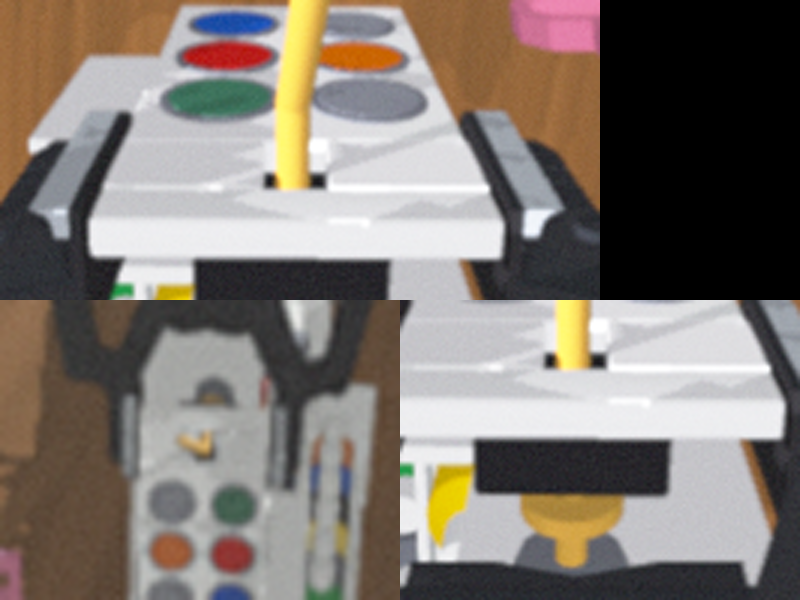

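I have now viewed 12 pictures, two over the limit of 10, so I'll view no more and work from numbers. Pushing on in small steps until the stop is felt.

```bash

for i in 1 2 3; do python3 -m creep '[{"fingers":0.045,"slide":[-0.0003,0,0],"rot":[0,0,0]},{"fingers":0.045,"slide":[-0.0006,0,0],"rot":[0,0,0]},{"fingers":0.045,"slide":[-0.0008,0,0],"rot":[0,0,0]},{"fingers":0.045,"slide":[-0.0008,0,0],"rot":[0,0,0]},{"fingers":0.045,"slide":[-0.0008,0,0],"rot":[0,0,0]}]' 30 | sed -n '2p;4p'; done
```

```text
eef_pos: [535.1, -45.4, 161.9]
force: [-0.7, 0.3, 0.3]
eef_pos: [535.2, -46.2, 161.9]
force: [-0.3, 0.3, -0.2]
eef_pos: [535.2, -47.1, 161.9]
force: [0.2, 0.3, 0.3]
```

Nominal y ≈ 37.1, with no stop felt yet.

```bash

for i in 1 2; do python3 -m creep '[{"fingers":0.045,"slide":[-0.0002,0,0],"rot":[0,0,0]},{"fingers":0.045,"slide":[-0.0004,0,0],"rot":[0,0,0]},{"fingers":0.045,"slide":[-0.0006,0,0],"rot":[0,0,0]},{"fingers":0.045,"slide":[-0.0006,0,0],"rot":[0,0,0]},{"fingers":0.045,"slide":[-0.0006,0,0],"rot":[0,0,0]}]' 30 | sed -n '2p;4p'; done
python3 - <<'E'
from fit import *
w=eyes.grab_frame('wrist');g=cv2.cvtColor(w,cv2.COLOR_BGR2GRAY).astype(int)
h=cv2.cvtColor(cv2.imread('pics/w_10.png'),cv2.COLOR_BGR2GRAY).astype(int)
for c in (300,319,340):print(c,'now',g[282:334,c].tolist());print('was',h[282:334,c].tolist())
E
```

```text
eef_pos: [535.3, -47.6, 161.9]
force: [-0.1, 1.0, 0.5]
eef_pos: [535.3, -48.2, 161.9]
force: [-0.5, 0.4, 0.0]
300 now [236, 237, 236, 200, 119, 52, 38, 39, 37, 37, 36, 36, 34, 37, 33, 41, 40, 39, 43, 39, 38, 35, 77, 155, 185, 195, 197, 198, 197, 197, 196, 181, 160, 140, 117, 105, 101, 99, 99, 100, 100, 99, 102, 105, 109, 102, 88, 54, 47, 47, 51, 47]
was [236, 238, 235, 198, 118, 56, 32, 34, 37, 37, 36, 42, 39, 35, 40, 40, 41, 39, 38, 34, 32, 36, 75, 138, 155, 153, 157, 155, 163, 169, 183, 190, 192, 197, 197, 193, 197, 187, 177, 161, 135, 116, 106, 102, 99, 100, 82, 55, 44, 43, 46, 44]
319 now [238, 239, 235, 200, 119, 56, 35, 35, 33, 37, 35, 39, 39, 36, 39, 39, 34, 43, 39, 39, 39, 38, 59, 108, 142, 161, 169, 168, 167, 169, 167, 169, 171, 165, 169, 170, 169, 167, 168, 158, 119, 103, 101, 99, 99, 103, 104, 105, 105, 94, 59, 40]
was [237, 236, 235, 199, 121, 54, 36, 39, 43, 42, 40, 34, 34, 39, 42, 34, 41, 37, 42, 38, 33, 38, 69, 126, 139, 139, 133, 132, 135, 132, 134, 142, 160, 167, 170, 168, 168, 169, 169, 168, 168, 165, 170, 168, 168, 163, 138, 114, 98, 86, 51, 42]
340 now [237, 236, 236, 224, 144, 65, 32, 40, 39, 34, 40, 37, 36, 36, 42, 41, 37, 38, 36, 34, 41, 40, 64, 126, 179, 193, 196, 194, 198, 193, 194, 193, 197, 195, 198, 199, 196, 196, 194, 196, 196, 199, 194, 195, 198, 181, 105, 39, 46, 43, 46, 48]
was [236, 238, 237, 224, 147, 62, 38, 33, 37, 33, 36, 38, 38, 36, 42, 34, 38, 40, 37, 38, 41, 34, 57, 123, 179, 197, 194, 196, 193, 196, 193, 197, 195, 196, 197, 195, 196, 198, 194, 196, 197, 197, 195, 194, 197, 182, 106, 47, 44, 43, 46, 45]
```

The magnifier has stayed in contact with the palette (its edge is fixed at row 304 in the hand's view). The collar's rim has gone from about 8 rows away to 1–2 rows, so roughly 0.6 mm is left.

```bash

for i in 1 2; do python3 -m creep '[{"fingers":0.045,"slide":[-0.0002,0,0],"rot":[0,0,0]},{"fingers":0.045,"slide":[-0.0004,0,0],"rot":[0,0,0]},{"fingers":0.045,"slide":[-0.0005,0,0],"rot":[0,0,0]},{"fingers":0.045,"slide":[-0.0005,0,0],"rot":[0,0,0]},{"fingers":0.045,"slide":[-0.0005,0,0],"rot":[0,0,0]}]' 30 | sed -n '2p;4p'; done
```

```text
eef_pos: [535.4, -48.7, 161.9]
force: [0.1, 0.2, -0.3]
eef_pos: [535.4, -48.9, 161.9]
force: [0.6, 2.4, 0.2]
```

The stop is felt at 2.4 N. I lower onto the wire, ease off the push and open.

```bash

python3 -m creep '[{"fingers":0.045,"slide":[0.0002,0,0.0003],"rot":[0,0,0]},{"fingers":0.045,"slide":[0.0002,0,0.0006],"rot":[0,0,0]},{"fingers":0.045,"slide":[0.0002,0,0.0006],"rot":[0,0,0]},{"fingers":0.05,"slide":[0.0002,0,0.0006],"rot":[0,0,0]},{"fingers":0.05,"slide":[0.0002,0,0.0006],"rot":[0,0,0]}]' 20
python3 -m creep '[{"fingers":0.056,"slide":[0,0,0],"rot":[0,0,0]},{"fingers":0.058,"slide":[0,0,0],"rot":[0,0,0]},{"fingers":0.06,"slide":[0,0,0],"rot":[0,0,0]},{"fingers":0.063,"slide":[0,0,0],"rot":[0,0,0]},{"fingers":0.066,"slide":[0,0,0],"rot":[0,0,0]}]' 20
python3 -m creep '[{"fingers":0.07,"slide":[0,0,0],"rot":[0,0,0]},{"fingers":0.075,"slide":[0,0,0],"rot":[0,0,0]},{"fingers":0.08,"slide":[0,0,0],"rot":[0,0,0]},{"fingers":0.08,"slide":[0,0,0],"rot":[0,0,0]},{"fingers":0.08,"slide":[0,0,0],"rot":[0,0,0]}]' 20
python3 - <<'E'
from fit import *
w=eyes.grab_frame('wrist');g=cv2.cvtColor(w,cv2.COLOR_BGR2GRAY).astype(int);cv2.imwrite('pics/w_11.png',w)
for c in (285,319,340):print(c,g[250:334,c].tolist())
E
```

```text
t: 22.3
eef_pos: [535.5, -48.9, 161.4]
ee_rot: [0.677, 0.736, 0.0, 0.0]
force: [-0.0, 1.3, 1.0]
gripper_width: 55.3
finger_force: 32.1
t: 22.8
eef_pos: [535.3, -49.4, 161.2]
ee_rot: [0.677, 0.736, -0.0, 0.0]
force: [-0.4, -0.9, 0.1]
gripper_width: 66.1
finger_force: 0.0
t: 23.3
eef_pos: [535.4, -49.0, 161.3]
ee_rot: [0.677, 0.736, -0.0, 0.0]
force: [0.5, -0.3, 0.3]
gripper_width: 79.4
finger_force: 0.0
285 [195, 194, 192, 192, 195, 192, 195, 195, 195, 192, 196, 210, 217, 203, 195, 196, 198, 205, 215, 222, 222, 224, 247, 254, 250, 239, 235, 235, 236, 234, 236, 235, 235, 236, 227, 174, 94, 50, 43, 47, 51, 54, 59, 57, 58, 54, 54, 57, 57, 59, 56, 58, 65, 91, 128, 174, 189, 192, 190, 193, 190, 194, 194, 193, 192, 191, 193, 193, 193, 196, 192, 196, 192, 192, 193, 190, 178, 101, 42, 42, 47, 44, 43, 47]
319 [203, 203, 202, 202, 201, 202, 202, 199, 200, 202, 201, 201, 206, 214, 216, 219, 216, 221, 221, 222, 220, 225, 243, 254, 255, 255, 255, 252, 238, 236, 236, 235, 235, 235, 233, 196, 119, 55, 35, 32, 38, 35, 35, 38, 42, 40, 36, 44, 37, 31, 42, 31, 31, 31, 43, 87, 150, 167, 167, 165, 163, 166, 165, 166, 165, 166, 165, 164, 168, 165, 160, 135, 106, 100, 99, 100, 98, 104, 102, 98, 104, 99, 65, 44]
340 [192, 192, 195, 192, 199, 209, 220, 221, 220, 218, 219, 230, 244, 236, 217, 215, 217, 220, 220, 221, 220, 223, 238, 251, 246, 236, 236, 235, 235, 235, 237, 235, 236, 234, 234, 194, 118, 55, 30, 35, 38, 36, 35, 43, 35, 35, 32, 35, 37, 41, 47, 39, 33, 38, 39, 91, 174, 194, 193, 194, 194, 195, 192, 191, 189, 192, 194, 191, 194, 193, 189, 194, 191, 193, 192, 192, 193, 180, 102, 40, 37, 43, 46, 45]
```

Palette and magnifier stayed in place: the plate's rear edge is at row 285, and the magnifier edge at 305 sits right against the collar. I withdraw straight up.

```bash

python3 -m creep '[{"fingers":0.083,"slide":[0,0,-0.005],"rot":[0,0,0]},{"fingers":0.083,"slide":[0,0,-0.015],"rot":[0,0,0]},{"fingers":0.083,"slide":[0,0,-0.03],"rot":[0,0,0]},{"fingers":0.083,"slide":[0,0,-0.05],"rot":[0,0,0]},{"fingers":0.083,"slide":[0,0,-0.075],"rot":[0,0,0]}]' 20|sed -n '2p;4p'
python3 -m creep '[{"fingers":0.083,"slide":[0,0,-0.025],"rot":[0,0,0]},{"fingers":0.083,"slide":[0,0,-0.05],"rot":[0,0,0]},{"fingers":0.083,"slide":[0,0,-0.075],"rot":[0,0,0]},{"fingers":0.083,"slide":[0,0,-0.09],"rot":[0,0,0]},{"fingers":0.083,"slide":[0,0,-0.09],"rot":[0,0,0]}]' 20|sed -n '2p;4p'
python3 -m creep '[{"fingers":0.083,"slide":[0,0,0],"rot":[0,0,0]},{"fingers":0.083,"slide":[0,0,0],"rot":[0,0,0]},{"fingers":0.083,"slide":[0,0,0],"rot":[0,0,0]},{"fingers":0.083,"slide":[0,0,0],"rot":[0,0,0]},{"fingers":0.083,"slide":[0,0,0],"rot":[0,0,0]}]' 20|sed -n '2p;4p'
python3 - <<'E'
from fit import *
p=[536.93,-80.2,.0845,.217,0];Rk=R.from_euler('z',p[2]).as_matrix()
w=eyes.grab_frame('wrist');eyes.grab_frame('side');W=cam('wrist');S=cam('side')
cv2.imwrite('pics/w_12.png',w)
for k,P in(('palette_eye',[0,37,189.5]),('palette',[0,37,89.5]),('magnifier',[0,28,189.5])):
    X=Rk@np.array(P,float)+[p[0],p[1],0]
    for c,C in(('wrist',W),('side',S)):print(k,c,proj(C,X),[(np.round(d['pixel'],1),round(d['conf'],2)) for d in spotter.pinpoint(k,c)])
for Y in(34,40):print('top edge',Y,proj(W,Rk@np.array([15.,Y,199.5])+[p[0],p[1],0]))
g=cv2.cvtColor(w,cv2.COLOR_BGR2GRAY).astype(int)
q=proj(W,Rk@np.array([17.,37,199.5])+[p[0],p[1],0]).astype(int);print(q,g[q[0]-20:q[0]+30,q[1]].tolist())
q=proj(W,Rk@np.array([8.,37,199.5])+[p[0],p[1],0]).astype(int);print(q,g[q[0]-20:q[0]+30,q[1]].tolist())
E
```

```text
eef_pos: [535.2, -48.9, 237.8]
force: [1.6, -0.7, 0.8]
eef_pos: [537.0, -48.6, 330.2]
force: [0.3, 0.4, -0.4]
eef_pos: [535.2, -49.0, 325.8]
force: [0.1, 0.1, 0.5]
palette_eye wrist [185.35 317.79] [(array([187.5, 321.3]), 0.72)]
palette_eye side [132.24 323.48] [(array([129.1, 322.7]), 0.78), (array([256.2, 400. ]), 0.61)]
palette wrist [169.56 317.9 ] [(array([172.8, 322. ]), 0.9)]
palette side [172.46 321.87] [(array([300.2, 386.7]), 0.95), (array([172.7, 323.8]), 0.82), (array([131.1, 320.9]), 0.64)]
magnifier wrist [194.3 317.8] [(array([180.3, 394.9]), 0.86)]
magnifier side [130.42 323.79] [(array([158.8, 279.3]), 0.65)]
top edge 34 [190.62 333.6 ]
top edge 40 [184.41 333.68]
[187 335] [115, 122, 133, 127, 118, 128, 123, 112, 122, 117, 114, 115, 136, 172, 190, 190, 197, 211, 216, 232, 236, 232, 231, 229, 228, 206, 184, 182, 184, 188, 187, 183, 184, 186, 182, 186, 186, 185, 186, 183, 185, 186, 182, 185, 187, 186, 187, 185, 185, 181]
[187 326] [118, 125, 127, 124, 120, 117, 109, 113, 118, 122, 114, 115, 139, 172, 193, 190, 186, 191, 190, 207, 225, 231, 230, 231, 228, 166, 85, 38, 36, 37, 38, 37, 39, 40, 35, 45, 97, 152, 177, 187, 187, 186, 186, 189, 180, 158, 131, 120, 124, 123]
```

The palette hangs upright and snug against the magnifier: plate rows 186–192, magnifier right behind at 193–203. I hand the job in.

```bash
python3 -c "
from cell import ticket
print(ticket.job_done())"
```

```text
the job is handed in; nothing more can be done
None
```

The palette hangs on the hook, snug against the magnifier, which rests against the collar; it is released and handed in (no verdict came back), but I viewed 12 pictures, two over the limit of 10.

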